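# Pile the corner brackets heel to toe

### The arm

A 7-joint arm with a two-finger parallel gripper is mounted at the origin on a cart in front of the work surface, level with it; the furniture and walls round the work are solid. World frame = base frame: x ahead of the robot, y to its left, z up, the work surface at z = 0. Lengths are in m, angles in rad, forces in N, time in s.
With the tool pointing down it reaches from about 0.35 to 0.9 m from the base axis. Payload 8.1 kg.
Tool frame: the origin (TCP) lies at the very end of the fingers, on their centre line; the grasp point (between the pads) lies 19 mm behind it; z points along the fingers, y is the line along which they close (so a half turn about z gives the same grasp; the last joint's range is limited). The gripper opens to 92 mm and grips with 3 to 60 N. Pads are 19 mm wide; open, the fingers measure 130 mm over their backs; the gripper's body (75 mm by 190 mm) begins 47 mm behind the grasp point.
Start: joints at [1.004, 0.434, 0.025, 1.573, -0.012, 1.134, -0.075], TCP at [0.28, -0.559, 0.227] pointing down, gripper open.
Joint ranges: [-2.62, 2.62], [-0.44, 2.09], [-1.27, 1.32], [0.08, 2.57], [-1.32, 4.46], [0.12, 2], [-2.74, 2.74]. Speed limits (rad/s): [2.22, 2.22, 3.01, 3.01, 3.14, 3.14, 3.14].

### API

Orientations are given as a rotation vector (axis times angle).
In Python, from cell import readout, cams, job gives the robot as it stands.
- The arm moves only by the tool drive_tool, never from a script. Its argument "commands" is a list of rows, each a list of 3 entries, a list of its own where there are three numbers: the turn, a rotation vector about the tool's x, y, z in rad, then the shift along the tool's x, y, z in cm, then the gripper's target within -1 to 1 (fully open at 1, half-way at 0, shut at -1). A call has 1 to 20 rows; each row is the pose to reach, as a shift and turn from the pose commanded when the call began, along the tool's axes at that moment; what a row does not reach only later rows make up. A row lasts 1/12 s, in which the tool goes at most 41.7 mm and 7.16 degrees, less where a joint would pass 70% of its speed; a pose out of reach is approached as far as the arm can. A call with a gripper value outside its range is refused whole. The fingers move at their own pace and stop on an object; "newtons" is the grip in N (left out, the last holds). Time passes only in rows, so rows that repeat a pose let the fingers close. It gives the time, the measured TCP pose, the force, the opening and the grip force at its end, in the units of the state.
- readout.observe(): the state, without advancing time (a new reading comes with each control period).
- cams.get_image(name): name is "scene" or "top"; returns the picture (420x560x3 uint8, blue, green, red); there is no depth.
- cams.camera_info(name): a dict with "camera_matrix" (3x3 intrinsics, pixels), "k1" (the pictures are not rectified: a ray, as slopes to the right and down, at radius r is drawn at 1 + k1 r^2 times it, then the intrinsics apply), "R" (3x3) and "t" (3): a world point X has camera coordinates R X + t. Camera axes: x right, y down, z forward; pixel columns grow to the right and rows downward; lengths in m; the calibration is good to about 2 mm. A picture is of the moment at which its call begins. camera_info takes no time and is no camera call.
- job.sign_off(): hands the job in; it is judged then, once.
The state is a dict: "clock": time; "joints": joint angles; "dq": joint speeds; "joint_efforts": joint torques, N m; "position": TCP position; "ee_rot": TCP orientation; "force": force on the tool from outside, world axes, zero at the start; "ft_torque": the same for the moment, N m; "width": opening from 0.0 (shut) to 1.0 (fully open); "gripper_force": force on a finger pad.
Only numpy, scipy, OpenCV 4.12 (cv2) and the standard library are available. Lean on these libraries where they do the work, as an engineer would, in place of code of your own. Each camera call takes 0.05 s, during which the arm holds its last target. There are 200 camera calls.

### The job

Clear the bench by piling the two large loose plywood corner brackets onto the one that lies on the flat black tin, each turned half round from the one below it, so that its padded heel is over the open side of that one and its outer edges are flush with the pile. All three must end flat and level on the tin, let go of; leave the small bracket where it lies.

Things in the scene. Friction and masses are not known exactly. Their poses are not given: they have to be found in the camera images.
- base_bracket: Bottom large bracket, shaped as bracket_a, loose, pad up, on a flat black tin (fixed, 107x214, top 35 above the table) at the right. Half round (same origin, yaw+180 deg) the next one sits flat 18 up; the one after, the way of the bottom one, 36 up; laid the same way on its neighbour it rocks on the pad. To the left (+y) of the tin, 60+ mm from this origin, stands the crate wall, 155 high.
- bracket_a: Large loose bracket: flat plywood L 18 thick, outline 90x90, legs 42 wide, notch 48x48; pad 22x22 on the outer corner (heel), 10 higher. Origin: centre of the outline, underside; z up; heel at (-45,-45), legs from it along +x (y -45 to -3) and +y (x -45 to -3). 60-110 g. Pad up on the table, heel roughly to the robot; crate wall, 155 high, behind it, 55+ mm past its origin. May go first or second.
- bracket_b: The other large loose bracket, exactly like bracket_a in shape, size and frame; also lies pad up on the table with its heel roughly towards the robot. May go first or second.
- small_bracket: A small bracket of the same form, not wanted: 60 x 60 mm outline, legs 28 mm wide, 12 mm thick, heel pad 7 mm higher. Lies in one row with the two large loose ones; which place is whose changes. Origin and axes as for the large ones.

How it is judged:
At the end, for the whole second after the job is handed in: The two large brackets lie one on the other on the bottom one, in either order: origins within 15 mm horizontally of its origin, x axes parallel or opposite to its within 10 degrees, undersides 14-22 and 31-41 mm above its; all three level within 3.4 degrees, on the tin, at rest (((horizontal distance between each of bracket_a, bracket_b and base_bracket below 0.015 m and angle between the x axis of each of bracket_a, bracket_b and the x axis of base_bracket, either way round below 0.18 rad and z of bracket_a in the frame of base_bracket between 0.014 and 0.022 m and z of bracket_b in the frame of base_bracket between 0.031 and 0.041 m) or (horizontal distance between each of bracket_b, bracket_a and base_bracket below 0.015 m and angle between the x axis of each of bracket_b, bracket_a and the x axis of base_bracket, either way round below 0.18 rad and z of bracket_b in the frame of base_bracket between 0.014 and 0.022 m and z of bracket_a in the frame of base_bracket between 0.031 and 0.041 m)) and angle between each of base_bracket, bracket_a, bracket_b's own z axis and vertical below 0.06 rad and height (world z) of base_bracket above 0.028 m and linear speed of each of bracket_a, bracket_b below 0.02 m/s); the robot touches nothing.
It fails at once if the small bracket is moved by more than 20 mm (distance of small_bracket from where it was at the start of the episode above 0.02 m).
It also fails if it takes over 67 s, if anything falls off the work surface, if the arm or the gripper's body presses on something with over 40 N, if the wrist force passes 120 N, or if a joint passes its speed limit or range.

## Working session

There is one attempt and no reset: what is moved stays moved. The work goes in short steps, Python scripts to look and compute and a tool call to move; the robot and the scene stay as the last step left them, time stands still between calls to the robot, and variables do not carry over. Pictures are saved under pics/ and viewed, at most 12 in all, crops included, and the job is handed in when it is done.

Besides the shell and the picture viewer there is one more tool, called by a JSON object that holds its "fn" and its "kwargs". drive_tool: Moves the arm, as the interface text tells. Its arguments: {"type":"object","properties":{"commands":{"type":"array"},"newtons":{"type":"number"}},"required":["commands"]}

```bash
mkdir -p pics; ls; python3 - <<'E'
from cell import readout, cams
import cv2,numpy as np
for n in("scene","top"):
    im=cams.get_image(n);cv2.imwrite(f"pics/{n}0.png",im)
    c=cams.camera_info(n);print(n,c)
print(readout.observe())
E
```

```text
pics
scene {'camera_matrix': array([[406.4286223 ,   0.        , 285.28529045],
       [  0.        , 406.4286223 , 211.02624222],
       [  0.        ,   0.        ,   1.        ]]), 'k1': -0.1014052043922556, 'R': array([[-0.78036422, -0.62531837,  0.00293692],
       [-0.40225138,  0.49838142, -0.76799074],
       [ 0.47877501, -0.60049388, -0.64045421]]), 't': array([0.41514217, 0.23335426, 0.89160889])}
top {'camera_matrix': array([[521.33179095,   0.        , 272.49052444],
       [  0.        , 521.33179095, 206.5828451 ],
       [  0.        ,   0.        ,   1.        ]]), 'k1': -0.04088747688096473, 'R': array([[-0.01904204, -0.99980568,  0.00509933],
       [-0.99518522,  0.0184631 , -0.09625746],
       [ 0.09614461, -0.00690772, -0.99534341]]), 't': array([0.05143727, 0.52821258, 1.47087267])}
{'clock': 0.1, 'joints': array([ 1.00436586,  0.43514923,  0.02497339,  1.57399519, -0.01160082,
        1.13402788, -0.07508397]), 'dq': array([ 0.00149647, -0.00042454, -0.00046454, -0.00157005,  0.00037379,
       -0.0007696 , -0.00069731]), 'joint_efforts': array([ 3.72321170e-03, -6.69136262e+01,  9.87792425e-01, -3.15143538e+01,
       -6.05920935e-02,  3.73748050e-02,  6.24513723e-05]), 'position': array([ 0.27935546, -0.5585742 ,  0.22603022]), 'ee_rot': array([-3.05618068e+00, -7.21675190e-01,  7.13289485e-04]), 'force': array([0.54735518, 0.06923113, 0.38029001]), 'ft_torque': array([ 0.02474831, -0.01954143, -0.01647895]), 'gripper_force': 0.0, 'width': 0.9967314323172326}
```

View pics/top0.png

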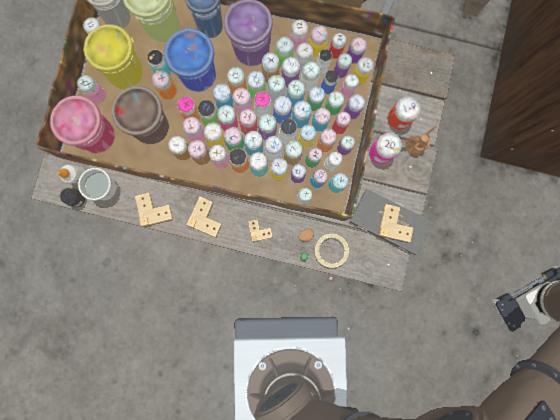

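View pics/scene0.png

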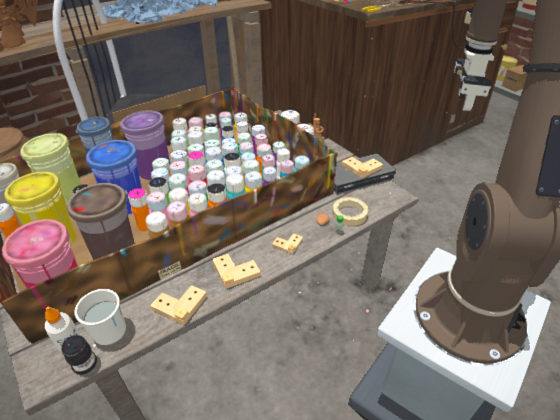

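The top view shows the large brackets at about (153,210) and (204,216), the small one at (260,231), and the base on the tin at (396,224). In the scene view the same four are at (180,303), (237,270), (288,243) and (362,165). The crate's near wall runs just behind the row.

```bash
cat >h.py <<'E'
import cv2,numpy as np
from cell import cams,readout
from scipy.spatial.transform import Rotation as Ro
def cast(n,px,z):
    c=cams.camera_info(n);K=np.array(c["camera_matrix"])
    u=cv2.undistortPoints(np.float64(px).reshape(-1,1,2),K,np.array([c["k1"],0,0,0.]))[:,0]
    d=np.c_[u,np.ones(len(u))]@c["R"];o=-c["R"].T@c["t"]
    return (o+d*((z-o[2])/d[:,2])[:,None])[:,:2]
def mask(im,lo=(8,40,150),hi=(28,150,255)):
    return cv2.inRange(cv2.cvtColor(im,cv2.COLOR_BGR2HSV),np.array(lo),np.array(hi))
E
python3 - <<'E'
from h import *
im=cv2.imread("pics/top0.png")
m=mask(im)
rows=[]
for (x,y) in [(153,210),(204,216),(260,231),(396,224)]:
    a=im[y-24:y+24,x-24:x+24];b=cv2.cvtColor(m[y-24:y+24,x-24:x+24],cv2.COLOR_GRAY2BGR)
    rows.append(np.vstack([cv2.resize(a,None,fx=4,fy=4,interpolation=cv2.INTER_NEAREST),cv2.resize(b,None,fx=4,fy=4,interpolation=cv2.INTER_NEAREST)]))
cv2.imwrite("pics/c1.png",np.hstack(rows))
hsv=cv2.cvtColor(im,cv2.COLOR_BGR2HSV)
print(hsv[215:222,140:160:3].reshape(-1,3)[:10].tolist(),hsv[230,220].tolist())
c=cams.camera_info("top");print(-c["R"].T@c["t"])
c=cams.camera_info("scene");print(-c["R"].T@c["t"])
E
```

```text
[[19, 72, 243], [19, 73, 229], [19, 72, 236], [19, 71, 240], [19, 71, 240], [20, 71, 239], [15, 103, 161], [19, 71, 238], [19, 73, 234], [19, 71, 237]] [17, 22, 166]
[0.38523235 0.0518352  1.51460553]
[-0.00905089  0.67870228  0.74902934]
```

View pics/c1.png

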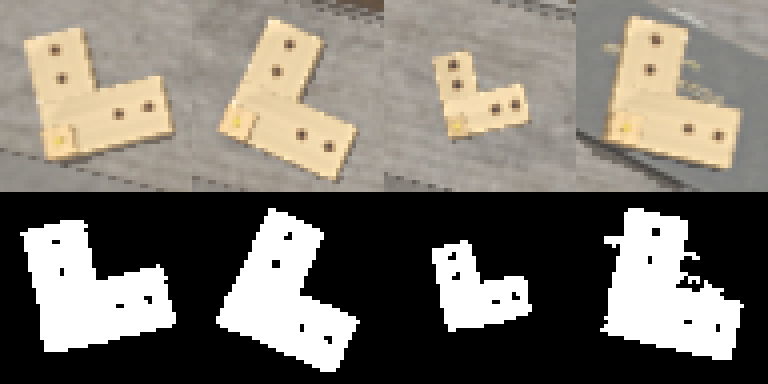

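The crop shows clean L masks, each with its heel pad at lower left. The gold print on the tin adds a little noise to the base mask. Next I'll measure poses and walls.

```bash
cat >>h.py <<'E'
def poses(n,im,seeds,scale=4,lo=(8,45,190),hi=(28,150,255)):
    big=cv2.resize(im,None,fx=scale,fy=scale,interpolation=cv2.INTER_CUBIC)
    m=mask(big,lo,hi);m=cv2.morphologyEx(m,cv2.MORPH_CLOSE,np.ones((13,13)));m=cv2.morphologyEx(m,cv2.MORPH_OPEN,np.ones((25,25)))
    cs,_=cv2.findContours(m,cv2.RETR_EXTERNAL,cv2.CHAIN_APPROX_NONE);out=[]
    for (x,y,z) in seeds:
        c=min(cs,key=lambda c:np.hypot(*(c[:,0].mean(0)/scale-[x,y])))
        p=cast(n,(c[:,0]+.5)/scale-.5,z)
        q=(p*1e4).astype(np.float32).reshape(-1,1,2)
        r=cv2.minAreaRect(q);M=cv2.moments(q);cc=np.array([M['m10'],M['m01']])/M['m00']
        ctr=np.array(r[0]);d=ctr-cc   # points heel->notch, diagonal = yaw+45
        a=np.degrees(np.arctan2(d[1],d[0]))-45
        k=r[2]+90*round((a-r[2])/90)
        out.append((ctr/1e4,k,np.array(r[1])/10))
    return out
E
python3 - <<'E'
from h import *
im=cv2.imread("pics/top0.png")
for o in poses("top",im,[(153,210,.018),(204,216,.018),(260,231,.012),(396,224,.053)]):print(*[np.round(v,4) for v in o])
f=lambda n,px,z:print(n,px,z,np.round(cast(n,px,z),3).tolist())
f("top",[(33,197),(400,290),(454,48)],0)
f("top",[(352,215),(393,15),(38,150)],.155)
f("top",[(364,191),(427,207),(411,252),(350,221)],.035)
f("top",[(332,250),(306,236),(304,256)],.01)
E
python3 - <<'E'
import cv2
a=cv2.imread("pics/top0.png")[150:300,100:440]
b=cv2.imread("pics/scene0.png")[140:340,130:400]
cv2.imwrite("pics/c2.png",cv2.resize(a,None,fx=2.35,fy=2.35,interpolation=cv2.INTER_CUBIC))
cv2.imwrite("pics/c3.png",cv2.resize(b,None,fx=2.9,fy=2.9,interpolation=cv2.INTER_CUBIC))
E
```

```text
[0.5343 0.3866] -79.703 [90.6474 93.4419]
[0.5058 0.2315] -114.5712 [91.9849 91.1307]
[0.4633 0.0795] -91.0657 [64.2507 55.5294]
[ 0.4747 -0.3093] -103.53 [91.3272 90.5976]
top [(33, 197), (400, 290), (454, 48)] 0 [[0.573, 0.746], [0.283, -0.322], [1.006, -0.52]]
top [(352, 215), (393, 15), (38, 150)] 0.155 [[0.491, -0.166], [1.038, -0.298], [0.68, 0.665]]
top [(364, 191), (427, 207), (411, 252), (350, 221)] 0.035 [[0.568, -0.222], [0.519, -0.401], [0.391, -0.349], [0.483, -0.178]]
top [(332, 250), (306, 236), (304, 256)] 0.01 [[0.402, -0.128], [0.444, -0.054], [0.386, -0.046]]
```

View pics/c2.png

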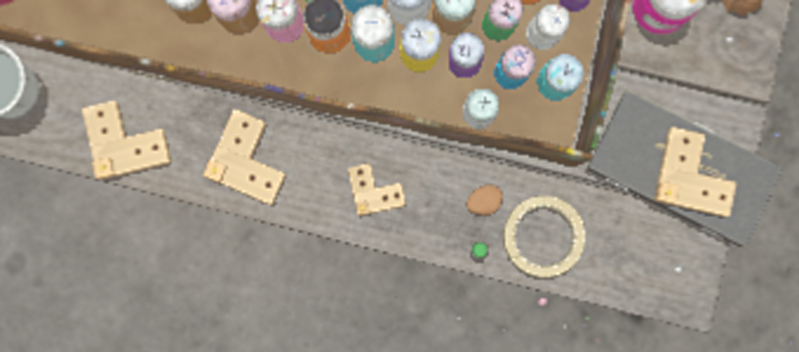

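View pics/c3.png

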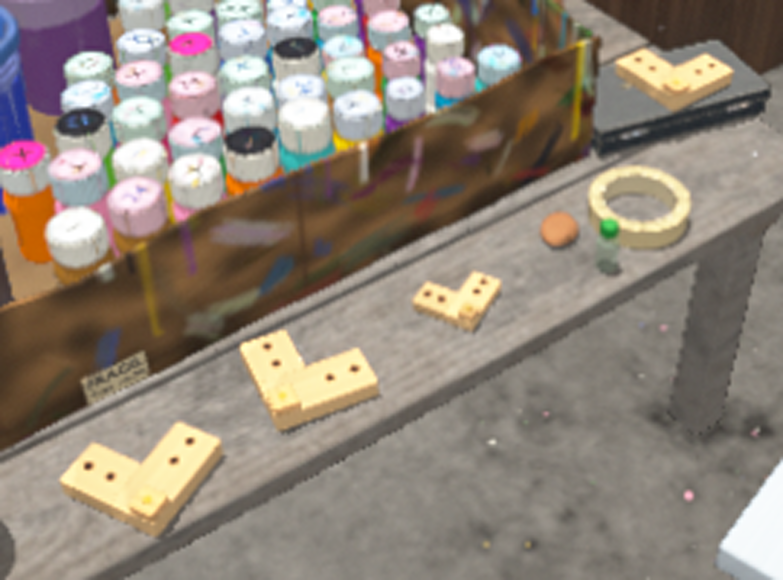

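The two crops confirm the layout. The base lies toward the right end of the tin, well clear of the crate corner (crop (585,158)), and the table edge is close to the heels. The mug left of bracket 1 may get in the gripper body's way, so I'll measure it along with the crate top edge.

```bash
python3 - <<'E'
from h import *
t=cv2.imread("pics/top0.png")[155:235,40:180];s=cv2.imread("pics/scene0.png")[270:400,20:220]
a=cv2.resize(t,(420,240),interpolation=cv2.INTER_CUBIC);b=cv2.resize(s,(400,260),interpolation=cv2.INTER_CUBIC)
o=np.zeros((260,820,3),np.uint8)[:,:800];o[:240,:400]=a[:,:400];o[:,400:]=b
cv2.imwrite("pics/c4.png",o)
E
```

```text
(no output)
```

View pics/c4.png

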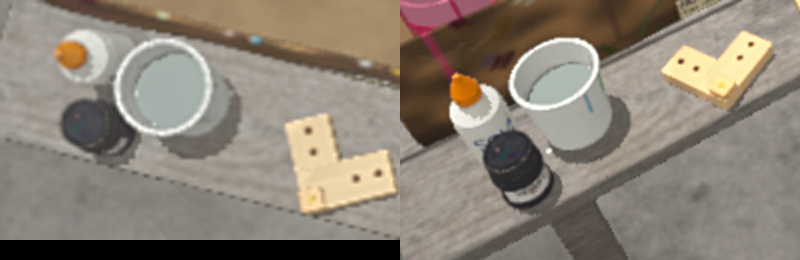

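Mug rim: centre ≈(94.7,184) in the top view and ≈(97.5,306) in the scene view. Its right side bulges to about x=117 in the top view.

```bash
python3 - <<'E'
from h import *
for z in (0,.06,.08,.09,.1,.11,.12):print(z,cast("top",[(94.7,184),(111,184)],z).round(3).tolist(),cast("scene",[(97.5,306)],z).round(3).tolist())
print(cast("top",[(118,195)],0).round(3))
print(cast("scene",[(20+200/2,270+150/2-4)],0))
s=readout.observe();print(s["clock"],Ro.from_rotvec(s["ee_rot"]).as_matrix().round(3).tolist())
E
```

```text
0 [[0.608, 0.563], [0.607, 0.514]] [[0.673, 0.513]]
0.06 [[0.599, 0.543], [0.598, 0.496]] [[0.619, 0.526]]
0.08 [[0.596, 0.536], [0.595, 0.49]] [[0.601, 0.531]]
0.09 [[0.595, 0.532], [0.594, 0.487]] [[0.591, 0.533]]
0.1 [[0.593, 0.529], [0.592, 0.484]] [[0.582, 0.535]]
0.11 [[0.592, 0.526], [0.591, 0.481]] [[0.573, 0.537]]
0.12 [[0.59, 0.522], [0.589, 0.478]] [[0.564, 0.539]]
[[0.574 0.493]]
[[0.55453377 0.53254409]]
0.1 [[0.894, 0.447, -0.001], [0.447, -0.894, 0.001], [-0.0, -0.001, -1.0]]
```

Mug: centre (0.594,0.533), rim height about 0.088, radius 0.046. Near the mug and the crate wall, I'll grip the y-leg with the tool leaned 0.25 rad toward the robot about the closing axis.

```bash
cat >>h.py <<'E'
B2=(.5058,.2315,-114.57);B1=(.5343,.3866,-79.70);BASE=(.4747,-.3093,-103.53)
def tool(x,y,yaw,z,g=(-.024,.013),th=.25):
    """tool pose for bracket at x,y,yaw(deg), TCP height z; tool y=-x_b, body leans to -y_b"""
    a=np.radians(yaw);xb=np.array([np.cos(a),np.sin(a),0]);yb=np.array([-np.sin(a),np.cos(a),0]);zz=np.array([0,0,1.])
    Z=-np.cos(th)*zz+np.sin(th)*yb;Y=-xb;X=np.cross(Y,Z)
    return np.r_[x,y,0]+g[0]*xb+g[1]*yb+z*zz,np.c_[X,Y,Z]
def rel(P,R,st=None):
    s=st or readout.observe();R0=Ro.from_rotvec(s["ee_rot"]).as_matrix();p0=s["position"]
    print("turn",Ro.from_matrix(R0.T@R).as_rotvec().round(4).tolist(),"shift cm",(R0.T@(P-p0)*100).round(2).tolist(),"target",P.round(4).tolist(),"t",round(s["clock"],2))
def st():
    s=readout.observe();print(s["clock"],s["position"].round(4),s["joints"].round(2),s["force"].round(1),round(s["width"]*92,1),s["gripper_force"])
E
python3 - <<'E'
from h import *
rel(*tool(*B2,.2))
E
```

```text
turn [-0.2817, -0.1359, -2.2348] shift cm [58.28, -61.02, 2.68] target [0.5276, 0.2479, 0.2] t 0.1
```

{"fn": "drive_tool", "kwargs": {"commands": [[[-0.07, -0.03, -0.56], [14.5, -15, 0], 1], [[-0.14, -0.07, -1.12], [29, -30.5, 0], 1], [[-0.14, -0.07, -1.12], [29, -30.5, 0], 1], [[-0.14, -0.07, -1.12], [29, -30.5, 0], 1], [[-0.14, -0.07, -1.12], [29, -30.5, 0], 1], [[-0.14, -0.07, -1.12], [29, -30.5, 0], 1], [[-0.14, -0.07, -1.12], [29, -30.5, 0], 1], [[-0.14, -0.07, -1.12], [29, -30.5, 0], 1], [[-0.14, -0.07, -1.12], [29, -30.5, 0], 1], [[-0.14, -0.07, -1.12], [29, -30.5, 0], 1], [[-0.14, -0.07, -1.12], [29, -30.5, 0], 1], [[-0.14, -0.07, -1.12], [29, -30.5, 0], 1]], "newtons": 40}}

```text
clock: 1.1
position: [0.4032, -0.154, 0.2268]
ee_rot: [2.097, 2.14, -0.05]
force: [0.6, -0.4, 0.2]
width: 1.0
gripper_force: 0.0
```

```bash
python3 -c "
from h import *
st();rel(*tool(*B2,.2))"
```

```text
1.1 [ 0.4032 -0.154   0.2268] [ 0.55  0.08 -0.43  2.08  0.19  0.9   0.04] [ 0.6 -0.4  0.2] 92.0 0.0
turn [-0.1413, -0.0668, -1.1095] shift cm [40.01, 13.2, -1.36] target [0.5276, 0.2479, 0.2] t 1.1
```

{"fn": "drive_tool", "kwargs": {"commands": [[[-0.14, -0.067, -1.11], [40, 13.2, -1.4], 1], [[-0.14, -0.067, -1.11], [40, 13.2, -1.4], 1], [[-0.14, -0.067, -1.11], [40, 13.2, -1.4], 1], [[-0.14, -0.067, -1.11], [40, 13.2, -1.4], 1], [[-0.14, -0.067, -1.11], [40, 13.2, -1.4], 1], [[-0.14, -0.067, -1.11], [40, 13.2, -1.4], 1], [[-0.14, -0.067, -1.11], [40, 13.2, -1.4], 1], [[-0.14, -0.067, -1.11], [40, 13.2, -1.4], 1], [[-0.14, -0.067, -1.11], [40, 13.2, -1.4], 1], [[-0.14, -0.067, -1.11], [40, 13.2, -1.4], 1], [[-0.14, -0.067, -1.11], [40, 13.2, -1.4], 1], [[-0.14, -0.067, -1.11], [40, 13.2, -1.4], 1]]}}

```text
clock: 2.1
position: [0.5296, 0.2461, 0.1989]
ee_rot: [0.622, 2.832, -0.08]
force: [0.2, -1.3, -0.5]
width: 0.999
gripper_force: 0.0
```

```bash
python3 -c "
from h import *
st();rel(*tool(*B2,.03));rel(*tool(*B2,.006))"
```

```text
2.1 [0.5296 0.2461 0.1989] [-0.11  0.42 -0.75  1.81  0.62  1.02  0.  ] [ 0.2 -1.3 -0.5] 92.0 0.0
turn [-0.0027, -0.0028, -0.0032] shift cm [4.39, 0.12, 16.31] target [0.5276, 0.2479, 0.03] t 2.1
turn [-0.0027, -0.0028, -0.0032] shift cm [4.97, 0.12, 18.64] target [0.5276, 0.2479, 0.006] t 2.1
```

{"fn": "drive_tool", "kwargs": {"commands": [[[0, 0, 0], [0.3, 0.1, 0], 1], [[0, 0, 0], [1.2, 0.1, 4], 1], [[0, 0, 0], [2.3, 0.1, 8], 1], [[0, 0, 0], [3.3, 0.1, 12], 1], [[0, 0, 0], [4.4, 0.1, 16.3], 1], [[0, 0, 0], [4.4, 0.1, 16.3], 1], [[0, 0, 0], [4.4, 0.1, 16.3], 1]]}}

```text
clock: 2.68
position: [0.5261, 0.2431, 0.03]
ee_rot: [0.626, 2.832, -0.088]
force: [-0.5, -1.0, 0.7]
width: 1.004
gripper_force: 0.0
```

```bash
python3 -c "
from h import *
st();rel(*tool(*B2,.006))
cv2.imwrite('pics/t1.png',np.vstack([cv2.resize(cams.get_image('scene')[160:330,150:350],None,fx=2,fy=2),cv2.resize(cams.get_image('top')[150:270,140:260][:,:100],(400,240))]))"
```

```text
2.6833 [0.5261 0.2431 0.03  ] [-0.24  0.63 -0.59  1.98  0.91  0.74 -0.31] [-0.5 -1.   0.7] 92.4 0.0
turn [-0.0083, -0.0023, -0.0049] shift cm [0.65, 0.51, 2.31] target [0.5276, 0.2479, 0.006] t 2.68
```

View pics/t1.png

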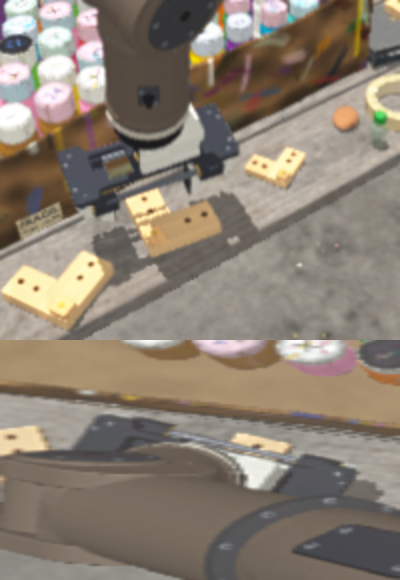

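The gripper straddles bracket 2's y-leg (composite around (150,210)), clear of the wall. Lowering and closing.

{"fn": "drive_tool", "kwargs": {"commands": [[[0, 0, 0], [0.4, 0.5, 1], 1], [[0, 0, 0], [0.7, 0.5, 2.3], 1], [[0, 0, 0], [0.7, 0.5, 2.3], 1], [[0, 0, 0], [0.7, 0.5, 2.3], 1], [[0, 0, 0], [0.7, 0.5, 2.3], -0.5], [[0, 0, 0], [0.7, 0.5, 2.3], -0.5], [[0, 0, 0], [0.7, 0.5, 2.3], -0.5], [[0, 0, 0], [0.7, 0.5, 2.3], -0.5], [[0, 0, 0], [0.7, 0.5, 2.3], -0.5], [[0, 0, 0], [0.7, 0.5, 2.3], -0.5], [[0, 0, 0], [0.7, 0.5, 2.3], -0.5], [[0, 0, 0], [0.7, 0.5, 2.3], -0.5]], "newtons": 40}}

```text
clock: 3.78
position: [0.5281, 0.251, 0.0072]
ee_rot: [0.623, 2.83, -0.081]
force: [-0.6, 0.5, -0.1]
width: 0.468
gripper_force: 0.4
```

```bash
python3 -c "
from h import *
st()"
```

```text
3.7833 [0.5281 0.251  0.0072] [-0.28  0.67 -0.56  1.98  0.96  0.71 -0.37] [-0.6  0.5 -0.1] 43.0 0.35237875767052174
```

{"fn": "drive_tool", "kwargs": {"commands": [[[0, 0, 0], [0, 0, 0], -1], [[0, 0, 0], [0, 0, 0], -1], [[0, 0, 0], [0, 0, 0], -1], [[0, 0, 0], [0, 0, 0], -1], [[0, 0, 0], [0, 0, 0], -1], [[0, 0, 0], [-0.25, 0, -1], -1], [[0, 0, 0], [-1, 0, -3.9], -1], [[0, 0, 0], [-2, 0, -7.8], -1], [[0, 0, 0], [-3, 0, -11.7], -1], [[0, 0, 0], [-4, 0, -15.6], -1], [[0, 0, 0], [-5.2, 0, -20], -1], [[0, 0, 0], [-5.2, 0, -20], -1]]}}

```text
clock: 4.78
position: [0.5314, 0.2544, 0.2225]
ee_rot: [0.622, 2.823, -0.068]
force: [0.8, 1.3, 0.4]
width: 0.455
gripper_force: 39.6
```

```bash
python3 -c "
from h import *
st()
rel(*tool(BASE[0],BASE[1],BASE[2]+180,.2))
cv2.imwrite('pics/t2.png',np.hstack([cams.get_image('scene')[40:330,100:350]]))"
```

```text
4.7833 [0.5314 0.2544 0.2225] [-0.11  0.4  -0.76  1.78  0.6   1.05  0.02] [0.8 1.3 0.4] 41.8 39.633291363716125
turn [0.7365, -0.0114, 2.8516] shift cm [-16.65, -56.18, 6.18] target [0.4564, -0.3296, 0.2] t 4.78
```

View pics/t2.png

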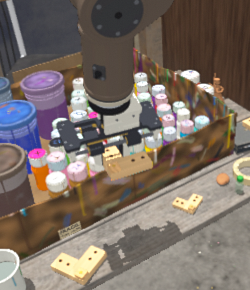

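Bracket 2 is held and looks level, at about (130,160) in this crop. Carrying it to above the pile with a half turn.

{"fn": "drive_tool", "kwargs": {"commands": [[[0.37, 0, 1.43], [-8.3, -28, 3], -1], [[0.37, 0, 1.43], [-8.3, -28, 3], -1], [[0.37, 0, 1.43], [-8.3, -28, 3], -1], [[0.37, 0, 1.43], [-8.3, -28, 3], -1], [[0.37, 0, 1.43], [-8.3, -28, 3], -1], [[0.37, 0, 1.43], [-8.3, -28, 3], -1], [[0.37, 0, 1.43], [-8.3, -28, 3], -1], [[0.37, 0, 1.43], [-8.3, -28, 3], -1], [[0.37, 0, 1.43], [-8.3, -28, 3], -1], [[0.37, 0, 1.43], [-8.3, -28, 3], -1], [[0.37, 0, 1.43], [-8.3, -28, 3], -1], [[0.37, 0, 1.43], [-8.3, -28, 3], -1], [[0.37, 0, 1.43], [-8.3, -28, 3], -1]]}}

```text
clock: 5.92
position: [0.4913, -0.04, 0.2048]
ee_rot: [2.44, 1.716, -0.317]
force: [-0.2, -0.2, -0.7]
width: 0.452
gripper_force: 39.6
```

```bash
python3 -c "
from h import *
st()
rel(*tool(BASE[0],BASE[1],BASE[2]+180,.2,(-.024,.0122)))"
```

```text
5.9167 [ 0.4913 -0.04    0.2048] [ 0.12  0.34 -0.4   1.83  0.37  1.17 -0.79] [-0.2 -0.2 -0.7] 41.6 39.63558912277222
turn [0.3607, 0.0077, 1.4164] shift cm [-27.39, 6.61, 7.59] target [0.4572, -0.3298, 0.2] t 5.92
```

{"fn": "drive_tool", "kwargs": {"commands": [[[0.36, 0.008, 1.416], [-27.4, 6.6, 7.6], -1], [[0.36, 0.008, 1.416], [-27.4, 6.6, 7.6], -1], [[0.36, 0.008, 1.416], [-27.4, 6.6, 7.6], -1], [[0.36, 0.008, 1.416], [-27.4, 6.6, 7.6], -1], [[0.36, 0.008, 1.416], [-27.4, 6.6, 7.6], -1], [[0.36, 0.008, 1.416], [-27.4, 6.6, 7.6], -1], [[0.36, 0.008, 1.416], [-27.4, 6.6, 7.6], -1], [[0.36, 0.008, 1.416], [-27.4, 6.6, 7.6], -1], [[0.36, 0.008, 1.416], [-27.4, 6.6, 7.6], -1], [[0.36, 0.008, 1.416], [-27.4, 6.6, 7.6], -1], [[0.36, 0.008, 1.416], [-27.4, 6.6, 7.6], -1], [[0.36, 0.008, 1.416], [-27.4, 6.6, 7.6], -1], [[0.36, 0.008, 1.416], [-27.4, 6.6, 7.6], -1], [[0.36, 0.008, 1.416], [-27.4, 6.6, 7.6], -1]]}}

```text
clock: 7.08
position: [0.4581, -0.3298, 0.2003]
ee_rot: [-3.07, 0.348, 0.384]
force: [0.3, -0.4, 0.6]
width: 0.452
gripper_force: 39.6
```

```bash
python3 -c "
from h import *
st()
for z in (.1,.064): rel(*tool(BASE[0],BASE[1],BASE[2]+180,z,(-.024,.0122)))"
```

```text
7.0833 [ 0.4581 -0.3298  0.2003] [ 0.48  0.5   0.01  1.56  0.06  1.32 -1.33] [ 0.3 -0.4  0.6] 41.6 39.63471829891205
turn [0.0021, -0.001, 0.0103] shift cm [2.39, 0.02, 9.74] target [0.4572, -0.3298, 0.1] t 7.08
turn [0.0021, -0.001, 0.0103] shift cm [3.28, 0.02, 13.23] target [0.4572, -0.3298, 0.064] t 7.08
```

{"fn": "drive_tool", "kwargs": {"commands": [[[0, 0, 0.01], [1.2, 0, 4.5], -1], [[0, 0, 0.01], [2.0, 0, 8], -1], [[0, 0, 0.01], [2.8, 0, 11.3], -1], [[0, 0, 0.01], [3.2, 0, 13.0], -1], [[0, 0, 0.01], [3.2, 0, 13.0], -1], [[0, 0, 0.01], [3.2, 0, 13.0], -1]]}}

```text
clock: 7.58
position: [0.4574, -0.3288, 0.0667]
ee_rot: [-3.068, 0.364, 0.386]
force: [0.5, 0.4, -0.4]
width: 0.454
gripper_force: 39.6
```

```bash
python3 -c "
from h import *
st()
rel(*tool(BASE[0],BASE[1],BASE[2]+180,.060,(-.024,.0122)))
cv2.imwrite('pics/t3.png',cv2.resize(cams.get_image('scene')[100:220,280:440],None,fx=4,fy=4,interpolation=cv2.INTER_CUBIC))"
```

```text
7.5833 [ 0.4574 -0.3288  0.0667] [ 0.48  0.64  0.    1.68  0.07  1.06 -1.36] [ 0.5  0.4 -0.4] 41.8 39.634103178977966
turn [0.0013, -0.0001, -0.0002] shift cm [0.17, 0.1, 0.64] target [0.4572, -0.3298, 0.06] t 7.58
```

View pics/t3.png

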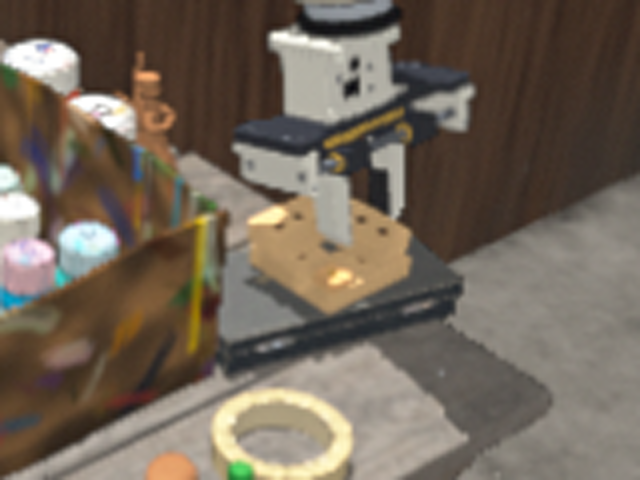

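The held bracket looks square over the base (crop around (330,240)), with the base pad visible at (343,278). Lowering it and letting go.

{"fn": "drive_tool", "kwargs": {"commands": [[[0, 0, 0], [0.1, 0.1, 0.4], -1], [[0, 0, 0], [0.17, 0.1, 0.65], -1], [[0, 0, 0], [0.2, 0.1, 0.75], -1], [[0, 0, 0], [0.2, 0.1, 0.75], -1], [[0, 0, 0], [0.2, 0.1, 0.75], -1]]}}

```text
clock: 8.05
position: [0.4583, -0.3312, 0.0605]
ee_rot: [-3.07, 0.371, 0.38]
force: [-0.6, -0.7, 4.8]
width: 0.454
gripper_force: 39.7
```

```bash
python3 -c "
from h import *
st()"
```

```text
8.05 [ 0.4583 -0.3312  0.0605] [ 0.49  0.65  0.01  1.68  0.07  1.05 -1.36] [-0.6 -0.7  4.8] 41.7 39.671008586883545
```

{"fn": "drive_tool", "kwargs": {"commands": [[[0, 0, 0], [0, 0, 0], 0.35], [[0, 0, 0], [0, 0, 0], 0.35], [[0, 0, 0], [0, 0, 0], 0.35], [[0, 0, 0], [0, 0, 0], 0.35], [[0, 0, 0], [0, 0, 0], 0.35], [[0, 0, 0], [0, 0, -2], 0.35], [[0, 0, 0], [0, 0, -5], 0.35], [[0, 0, 0], [0, 0, -9], 0.35], [[0, 0, 0], [0, 0, -13], 0.35], [[0, 0, 0], [0, 0, -17], 0.35], [[0, 0, 0], [0, 0, -17], 0.35]]}}

```text
clock: 8.97
position: [0.5026, -0.3418, 0.2317]
ee_rot: [-3.075, 0.371, 0.366]
force: [0.2, -1.1, -0.1]
width: 0.675
gripper_force: 0.0
```

```bash
python3 -c "
from h import *
st()
rel(*tool(.528,.1,-85,.24))
rel(*tool(*B1,.22))"
```

```text
8.9667 [ 0.5026 -0.3418  0.2317] [ 0.46  0.55  0.02  1.4   0.05  1.42 -1.35] [ 0.2 -1.1 -0.1] 62.1 0.0
turn [0.6788, -0.0103, 2.732] shift cm [-7.59, -46.2, 0.73] target [0.5389, 0.125, 0.24] t 8.97
turn [0.6568, -0.0109, 2.6421] shift cm [-13.41, -74.24, 4.05] target [0.5428, 0.4125, 0.22] t 8.97
```

```bash
python3 -c "
from h import *
rel(*tool(.50,.05,178,.24))
im=cams.get_image('top');cv2.imwrite('pics/top2.png',im)
for z in (.071,):
  for o in poses('top',im,[(396,224,z),(153,210,.018)]):print(*[np.round(v,4) for v in o])"
```

```text
turn [-0.4238, -0.0054, -1.7239] shift cm [-6.98, -37.21, 0.63] target [0.5235, 0.0362, 0.24] t 8.97
[ 0.4493 -0.276 ] -92.1858 [40.5007 28.5932]
[0.5343 0.3865] -79.8441 [91.0354 93.7981]
```

{"fn": "drive_tool", "kwargs": {"commands": [[[-0.42, 0, -1.72], [-7, -37, 0.6], 1], [[-0.42, 0, -1.72], [-7, -37, 0.6], 1], [[-0.42, 0, -1.72], [-7, -37, 0.6], 1], [[-0.42, 0, -1.72], [-7, -37, 0.6], 1], [[-0.42, 0, -1.72], [-7, -37, 0.6], 1], [[-0.42, 0, -1.72], [-7, -37, 0.6], 1], [[-0.42, 0, -1.72], [-7, -37, 0.6], 1], [[-0.42, 0, -1.72], [-7, -37, 0.6], 1], [[-0.42, 0, -1.72], [-7, -37, 0.6], 1], [[-0.42, 0, -1.72], [-7, -37, 0.6], 1], [[-0.42, 0, -1.72], [-7, -37, 0.6], 1], [[-0.42, 0, -1.72], [-7, -37, 0.6], 1], [[-0.42, 0, -1.72], [-7, -37, 0.6], 1], [[-0.42, 0, -1.72], [-7, -37, 0.6], 1], [[-0.42, 0, -1.72], [-7, -37, 0.6], 1]]}}

```text
clock: 10.27
position: [0.5176, 0.0359, 0.2337]
ee_rot: [2.133, 2.067, -0.269]
force: [-0.3, 0.1, -0.4]
width: 0.999
gripper_force: 0.0
```

```bash
python3 -c "
from h import *
st()
rel(*tool(*B1,.22))
im=cams.get_image('top');cv2.imwrite('pics/top3.png',im)
for o in poses('top',im,[(396,224,.071)]):print(*[np.round(v,4) for v in o])
cv2.imwrite('pics/c5.png',np.hstack([cv2.resize(im[184:264,346:446],(400,320)),cv2.resize(cams.get_image('scene')[130:210,310:410],(400,320))]))"
```

```text
10.2667 [0.5176 0.0359 0.2337] [ 0.03  0.34 -0.47  1.76  0.39  1.22 -0.62] [-0.3  0.1 -0.4] 91.9 0.0
turn [-0.4409, -0.0164, -1.7282] shift cm [36.97, 1.29, -7.68] target [0.5428, 0.4125, 0.22] t 10.27
[ 0.4776 -0.3082] -13.7603 [96.6687 99.1903]
```

View pics/c5.png

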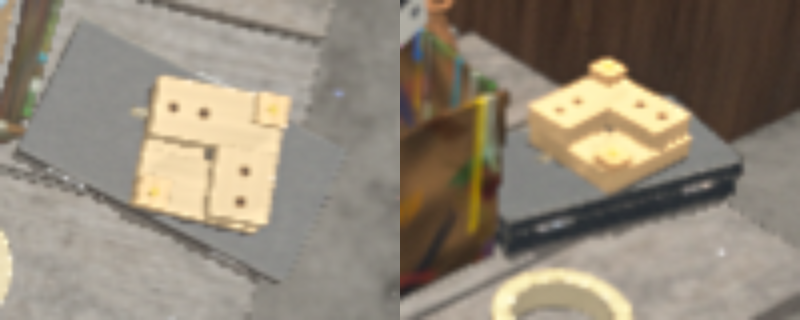

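The first bracket sits flush and level on the base. Its heel is at upper right (270,108), over the base's open side, and the base pad is at (155,190). Now bracket 1.

{"fn": "drive_tool", "kwargs": {"commands": [[[-0.44, -0.016, -1.73], [37, 1.3, -7.7], 1], [[-0.44, -0.016, -1.73], [37, 1.3, -7.7], 1], [[-0.44, -0.016, -1.73], [37, 1.3, -7.7], 1], [[-0.44, -0.016, -1.73], [37, 1.3, -7.7], 1], [[-0.44, -0.016, -1.73], [37, 1.3, -7.7], 1], [[-0.44, -0.016, -1.73], [37, 1.3, -7.7], 1], [[-0.44, -0.016, -1.73], [37, 1.3, -7.7], 1], [[-0.44, -0.016, -1.73], [37, 1.3, -7.7], 1], [[-0.44, -0.016, -1.73], [37, 1.3, -7.7], 1], [[-0.44, -0.016, -1.73], [37, 1.3, -7.7], 1], [[-0.44, -0.016, -1.73], [37, 1.3, -7.7], 1], [[-0.44, -0.016, -1.73], [37, 1.3, -7.7], 1], [[-0.44, -0.016, -1.73], [37, 1.3, -7.7], 1], [[-0.44, -0.016, -1.73], [37, 1.3, -7.7], 1], [[-0.44, -0.016, -1.73], [37, 1.3, -7.7], 1], [[-0.44, -0.016, -1.73], [37, 1.3, -7.7], 1]]}}

```text
clock: 11.7
position: [0.5479, 0.4109, 0.2201]
ee_rot: [-0.245, 2.883, 0.03]
force: [-0.4, -0.6, 0.3]
width: 1.0
gripper_force: 0.0
```

```bash
python3 -c "
from h import *
st();B1=(.5343-.0004,.3866+.002,-79.7)
rel(*tool(*B1,.12));rel(*tool(*B1,.03))"
```

```text
11.7 [0.5479 0.4109 0.2201] [-0.21  0.58 -0.91  1.59  0.73  1.09  0.42] [-0.4 -0.6  0.3] 92.0 0.0
turn [-0.0032, -0.0008, -0.0096] shift cm [2.94, 0.46, 9.58] target [0.5424, 0.4145, 0.12] t 11.7
turn [-0.0032, -0.0008, -0.0096] shift cm [5.16, 0.46, 18.31] target [0.5424, 0.4145, 0.03] t 11.7
```

{"fn": "drive_tool", "kwargs": {"commands": [[[0, 0, -0.01], [0.5, 0.4, 0], 1], [[0, 0, -0.01], [1.5, 0.4, 4], 1], [[0, 0, -0.01], [2.9, 0.4, 9.5], 1], [[0, 0, -0.01], [2.9, 0.4, 9.5], 1], [[0, 0, -0.01], [2.9, 0.4, 9.5], 1]]}}

```text
clock: 12.12
position: [0.54, 0.4138, 0.1173]
ee_rot: [-0.265, 2.885, 0.022]
force: [-0.5, 0.3, 0.4]
width: 1.002
gripper_force: 0.0
```

```bash
python3 -c "
from h import *
st();B1=(.5343-.0004,.3866+.002,-79.7)
rel(*tool(*B1,.03));rel(*tool(*B1,.006))"
```

```text
12.1167 [0.54   0.4138 0.1173] [-0.27  0.67 -0.83  1.71  0.85  0.94  0.29] [-0.5  0.3  0.4] 92.1 0.0
turn [-0.0063, -0.0053, 0.0043] shift cm [1.87, 0.09, 8.54] target [0.5424, 0.4145, 0.03] t 12.12
turn [-0.0063, -0.0053, 0.0043] shift cm [2.45, 0.11, 10.86] target [0.5424, 0.4145, 0.006] t 12.12
```

{"fn": "drive_tool", "kwargs": {"commands": [[[0, 0, 0], [0.8, 0.1, 3], 1], [[0, 0, 0], [1.5, 0.1, 6], 1], [[0, 0, 0], [1.9, 0.1, 8.5], 1], [[0, 0, 0], [1.9, 0.1, 8.5], 1], [[0, 0, 0], [2.2, 0.1, 9.8], 1], [[0, 0, 0], [2.4, 0.1, 10.8], 1], [[0, 0, 0], [2.4, 0.1, 10.8], 1], [[0, 0, 0], [2.4, 0.1, 10.8], 1]]}}

```text
clock: 12.78
position: [0.5455, 0.4174, 0.0122]
ee_rot: [-0.265, 2.878, 0.03]
force: [0.2, -0.6, 0.2]
width: 0.999
gripper_force: 0.0
```

```bash
python3 -c "
from h import *
st();B1=(.5343-.0004,.3866+.002,-79.7)
rel(*tool(*B1,.0065))"
```

```text
12.7833 [0.5455 0.4174 0.0122] [-0.34  0.79 -0.72  1.78  1.02  0.78  0.13] [ 0.2 -0.6  0.2] 91.9 0.0
turn [-0.0015, 0.0016, 0.0041] shift cm [0.49, -0.23, 0.46] target [0.5424, 0.4145, 0.0065] t 12.78
```

{"fn": "drive_tool", "kwargs": {"commands": [[[0, 0, 0], [0.4, -0.2, 0.45], 1], [[0, 0, 0], [0.4, -0.2, 0.45], 1], [[0, 0, 0], [0.4, -0.2, 0.45], -0.5], [[0, 0, 0], [0.4, -0.2, 0.45], -0.5], [[0, 0, 0], [0.4, -0.2, 0.45], -0.5], [[0, 0, 0], [0.4, -0.2, 0.45], -0.5], [[0, 0, 0], [0.4, -0.2, 0.45], -0.5], [[0, 0, 0], [0.4, -0.2, 0.45], -0.5], [[0, 0, 0], [0.4, -0.2, 0.45], -0.5], [[0, 0, 0], [0.4, -0.2, 0.45], -1], [[0, 0, 0], [0.4, -0.2, 0.45], -1], [[0, 0, 0], [0.4, -0.2, 0.45], -1], [[0, 0, 0], [0.4, -0.2, 0.45], -1], [[0, 0, 0], [0.4, -0.2, 0.45], -1]]}}

```text
clock: 13.95
position: [0.5429, 0.4145, 0.006]
ee_rot: [-0.266, 2.879, 0.029]
force: [-0.4, 0.1, 0.7]
width: 0.457
gripper_force: 39.5
```

```bash
python3 -c "
from h import *
st()
x,y,w=.5343-.0004,.3866+.002,np.radians(-79.7);d=readout.observe()['position'][:2]-[x,y]
print(d@[np.cos(w),np.sin(w)],d@[-np.sin(w),np.cos(w)],(Ro.from_rotvec(readout.observe()['ee_rot']).as_matrix()).round(3).tolist())"
```

```text
13.95 [0.5429 0.4145 0.006 ] [-0.34  0.79 -0.71  1.79  1.03  0.77  0.11] [-0.4  0.1  0.7] 42.1 39.452340602874756
-0.02382482269252232 0.013489241548452243 [[-0.952, -0.183, 0.245], [-0.178, 0.983, 0.042], [-0.248, -0.003, -0.969]]
```

{"fn": "drive_tool", "kwargs": {"commands": [[[0, 0, 0], [-0.25, 0, -1], -1], [[0, 0, 0], [-1, 0, -3.9], -1], [[0, 0, 0], [-2, 0, -7.8], -1], [[0, 0, 0], [-3, 0, -11.7], -1], [[0, 0, 0], [-4, 0, -15.6], -1], [[0, 0, 0], [-5.3, 0, -20.5], -1], [[0, 0, 0], [-5.3, 0, -20.5], -1]]}}

```text
clock: 14.53
position: [0.5441, 0.4183, 0.2263]
ee_rot: [-0.265, 2.872, 0.039]
force: [0.2, 1.6, -0.1]
width: 0.452
gripper_force: 39.4
```

```bash
python3 -c "
from h import *
st()
G=(-.024,.0135)
rel(*tool(.50,.04,-92,.22,G))
rel(*tool(*BASE,.2,G))"
```

```text
14.5333 [0.5441 0.4183 0.2263] [-0.22  0.57 -0.91  1.59  0.72  1.09  0.43] [ 0.2  1.6 -0.1] 41.6 39.4392192363739
turn [0.0584, 0.0081, 0.2117] shift cm [9.26, -34.34, -1.91] target [0.5143, 0.0635, 0.22] t 14.53
turn [0.109, 0.0077, 0.4065] shift cm [17.99, -68.62, -2.27] target [0.4934, -0.2891, 0.2] t 14.53
```

{"fn": "drive_tool", "kwargs": {"commands": [[[0.058, 0.008, 0.21], [9.3, -34, -2], -1], [[0.058, 0.008, 0.21], [9.3, -34, -2], -1], [[0.058, 0.008, 0.21], [9.3, -34, -2], -1], [[0.058, 0.008, 0.21], [9.3, -34, -2], -1], [[0.058, 0.008, 0.21], [9.3, -34, -2], -1], [[0.058, 0.008, 0.21], [9.3, -34, -2], -1], [[0.058, 0.008, 0.21], [9.3, -34, -2], -1], [[0.058, 0.008, 0.21], [9.3, -34, -2], -1], [[0.109, 0.008, 0.406], [18, -68.6, -2.3], -1], [[0.109, 0.008, 0.406], [18, -68.6, -2.3], -1], [[0.109, 0.008, 0.406], [18, -68.6, -2.3], -1], [[0.109, 0.008, 0.406], [18, -68.6, -2.3], -1], [[0.109, 0.008, 0.406], [18, -68.6, -2.3], -1], [[0.109, 0.008, 0.406], [18, -68.6, -2.3], -1], [[0.109, 0.008, 0.406], [18, -68.6, -2.3], -1], [[0.109, 0.008, 0.406], [18, -68.6, -2.3], -1], [[0.109, 0.008, 0.406], [18, -68.6, -2.3], -1], [[0.109, 0.008, 0.406], [18, -68.6, -2.3], -1], [[0.109, 0.008, 0.406], [18, -68.6, -2.3], -1]]}}

```text
clock: 16.12
position: [0.4904, -0.2951, 0.197]
ee_rot: [0.348, 2.878, -0.055]
force: [-0.1, 2.0, -0.8]
width: 0.455
gripper_force: 39.4
```

```bash
python3 -c "
from h import *
st()
G=(-.024,.0135)
rel(*tool(*BASE,.09,G))"
```

```text
16.1167 [ 0.4904 -0.2951  0.197 ] [ 1.15  0.38 -0.85  1.91  0.38  0.76  1.45] [-0.1  2.  -0.8] 41.9 39.43912446498871
turn [-0.0096, -0.0053, -0.0036] shift cm [2.44, 0.75, 10.41] target [0.4934, -0.2891, 0.09] t 16.12
```

{"fn": "drive_tool", "kwargs": {"commands": [[[-0.01, -0.005, -0.004], [0.5, 0.7, 1], -1], [[-0.01, -0.005, -0.004], [1.2, 0.7, 4.5], -1], [[-0.01, -0.005, -0.004], [1.9, 0.7, 8], -1], [[-0.01, -0.005, -0.004], [2.4, 0.7, 10.4], -1], [[-0.01, -0.005, -0.004], [2.4, 0.7, 10.4], -1], [[-0.01, -0.005, -0.004], [2.4, 0.7, 10.4], -1], [[-0.01, -0.005, -0.004], [2.4, 0.7, 10.4], -1]]}}

```text
clock: 16.7
position: [0.4962, -0.2859, 0.0924]
ee_rot: [0.33, 2.872, -0.042]
force: [-0.2, 1.0, -0.5]
width: 0.458
gripper_force: 39.4
```

```bash
python3 -c "
from h import *
st()
G=(-.024,.0135)
rel(*tool(*BASE,.0765,G))"
```

```text
16.7 [ 0.4962 -0.2859  0.0924] [ 1.    0.5  -0.71  2.03  0.56  0.53  1.28] [-0.2  1.  -0.5] 42.1 39.44072127342224
turn [0.0015, 0.0023, 0.0073] shift cm [0.58, -0.38, 1.49] target [0.4934, -0.2891, 0.0765] t 16.7
```

{"fn": "drive_tool", "kwargs": {"commands": [[[0, 0, 0.006], [0.3, -0.35, 0.3], -1], [[0, 0, 0.006], [0.4, -0.35, 0.7], -1], [[0, 0, 0.006], [0.5, -0.35, 1.2], -1], [[0, 0, 0.006], [0.5, -0.35, 1.2], -1]]}}

```text
clock: 17.03
position: [0.4919, -0.2902, 0.0774]
ee_rot: [0.342, 2.872, -0.042]
force: [-0.4, -0.8, -1.0]
width: 0.455
gripper_force: 39.5
```

```bash
python3 -c "
from h import *
st()
G=(-.024,.0135)
rel(*tool(*BASE,.0765,G))"
```

```text
17.0333 [ 0.4919 -0.2902  0.0774] [ 0.99  0.52 -0.68  2.04  0.59  0.5   1.25] [-0.4 -0.8 -1. ] 41.9 39.457619190216064
turn [0.0008, 0.0004, -0.001] shift cm [-0.09, 0.14, 0.12] target [0.4934, -0.2891, 0.0765] t 17.03
```

{"fn": "drive_tool", "kwargs": {"commands": [[[0, 0, 0], [0, 0.1, 0.1], -1], [[0, 0, 0], [0, 0.1, 0.2], -1], [[0, 0, 0], [0, 0.1, 0.2], -1]]}}

```text
clock: 17.28
position: [0.4927, -0.2898, 0.0769]
ee_rot: [0.342, 2.872, -0.045]
force: [-9.0, -0.6, 16.7]
width: 0.449
gripper_force: 39.6
```

{"fn": "drive_tool", "kwargs": {"commands": [[[0, 0, 0], [0, 0, -0.12], -1], [[0, 0, 0], [0, 0, -0.12], -1]]}}

```text
clock: 17.45
position: [0.4927, -0.2889, 0.0773]
ee_rot: [0.341, 2.872, -0.041]
force: [-0.1, -0.1, -1.3]
width: 0.457
gripper_force: 39.5
```

{"fn": "drive_tool", "kwargs": {"commands": [[[0, 0, 0], [0, 0, 0], 0.35], [[0, 0, 0], [0, 0, 0], 0.35], [[0, 0, 0], [0, 0, 0], 0.35], [[0, 0, 0], [0, 0, 0], 0.35], [[0, 0, 0], [0, 0, 0], 0.35], [[0, 0, 0], [0, 0, -2], 0.35], [[0, 0, 0], [0, 0, -5], 0.35], [[0, 0, 0], [0, 0, -9], 0.35], [[0, 0, 0], [0, 0, -13], 0.35], [[0, 0, 0], [0, 0, -17], 0.35], [[0, 0, 0], [0, 0, -17], 0.35]]}}

```text
clock: 18.37
position: [0.4537, -0.28, 0.2483]
ee_rot: [0.34, 2.865, -0.048]
force: [0.8, -0.7, 0.6]
width: 0.674
gripper_force: 0.0
```

```bash
python3 -c "
from h import *
st()
rel(*tool(.50,.04,-92,.24))"
```

```text
18.3667 [ 0.4537 -0.28    0.2483] [ 1.31  0.26 -0.97  1.92  0.24  0.82  1.58] [ 0.8 -0.7  0.6] 62.0 0.0
turn [-0.0534, 0.0077, -0.1944] shift cm [2.31, 34.8, 0.15] target [0.5138, 0.0635, 0.24] t 18.37
```

Moving the arm out of view, then checking.

{"fn": "drive_tool", "kwargs": {"commands": [[[-0.05, 0, -0.19], [2.3, 34, -1], 0.35], [[-0.05, 0, -0.19], [2.3, 34, -1], 0.35], [[-0.05, 0, -0.19], [2.3, 34, -1], 0.35], [[-0.05, 0, -0.19], [2.3, 34, -1], 0.35], [[-0.05, 0, -0.19], [2.3, 34, -1], 0.35], [[-0.05, 0, -0.19], [2.3, 34, -1], 0.35], [[-0.05, 0, -0.19], [2.3, 34, -1], 0.35], [[-0.05, 0, -0.19], [2.3, 34, -1], 0.35], [[-0.05, 0, -0.19], [2.3, 34, -1], 0.35], [[-0.05, 0, -0.19], [2.3, 34, -1], 0.35], [[-0.05, 0, -0.19], [2.3, 34, -1], 0.35], [[-0.05, 0, -0.19], [2.3, 34, -1], 0.35], [[-0.05, 0, -0.19], [2.3, 34, -1], 0.35], [[-0.05, 0, -0.19], [2.3, 34, -1], 0.35]]}}

```text
clock: 19.53
position: [0.507, 0.0554, 0.2458]
ee_rot: [0.062, 2.891, -0.005]
force: [0.3, -0.1, 0.3]
width: 0.673
gripper_force: 0.0
```

```bash
python3 -c "
from h import *
st()
im=cams.get_image('top');cv2.imwrite('pics/top4.png',im)
for o in poses('top',im,[(396,224,.089),(260,231,.012)]):print(*[np.round(v,4) for v in o])
cv2.imwrite('pics/c6.png',np.hstack([cv2.resize(im[184:264,346:446],(400,320)),cv2.resize(cams.get_image('scene')[130:210,310:410],(400,320))]))"
```

```text
19.5333 [0.507  0.0554 0.2458] [ 0.65  0.24 -1.06  1.97  0.4   0.86  0.92] [ 0.3 -0.1  0.3] 61.9 0.0
[ 0.475  -0.3044] -9.3489 [98.3771 95.2402]
[ 0.4799 -0.3236] -9.3489 [103.6906 100.3843]
```

View pics/c6.png

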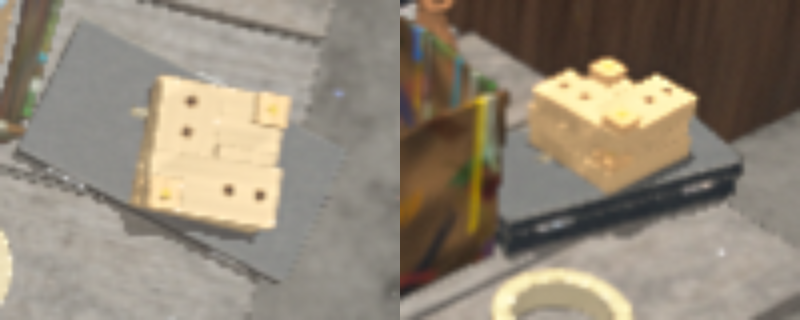

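The top bracket lies flush with the pile and its heel is over the notch, but it may be turned a few degrees. I'll compare hole positions with the original base to quantify that.

```bash
python3 - <<'E'
from h import *
def holes(f,g,z):
    im=cv2.cvtColor(cv2.imread(f),cv2.COLOR_BGR2GRAY).astype(float);out=[]
    for x,y in g:
        x=int(round(x));y=int(round(y));p=im[y-3:y+4,x-3:x+4];w=np.clip(170-p,0,None);w[p>170]=0
        yy,xx=np.mgrid[-3:4,-3:4];out.append((x+(w*xx).sum()/w.sum(),y+(w*yy).sum()/w.sum()))
    return cast("top",out,z)
a=holes("pics/top0.png",[(372+(656-576)/4,200+40/4),(372+(650-576)/4,200+70/4),(372+(688-576)/4,200+128/4),(372+(718-576)/4,200+135/4)],.053)
c=lambda L:[(346+x/4,184+y/4) for x,y in L]
b=holes("pics/top4.png",c([(191,101),(187,132),(229,190),(260,195)]),.089)
m=holes("pics/top3.png",c([(245,171),(240,202),(203,112),(174,107)]),.071)
for q in (m,b):
    A=a-a.mean(0);Q=q-q.mean(0);ang=np.degrees(np.arctan2((A[:,0]*Q[:,1]-A[:,1]*Q[:,0]).sum(),(A*Q).sum()))
    t=np.radians(ang);R=np.array([[np.cos(t),-np.sin(t)],[np.sin(t),np.cos(t)]])
    o=np.array(BASE[:2]);print(ang,(q.mean(0)+R@(o-a.mean(0))-o)*1000, (abs(Q-A@R.T).max()*1000))
E
```

```text
-177.7731937527895 [ 3.15840898 -0.63208679] 21.154375241707914
2.7624118695503417 [-0.41600157  1.47194207] 0.339184111337109
```

```bash
python3 -c "
from cell import job,readout
s=readout.observe();print(s['clock'],s['force']);print(job.sign_off())"
```

```text
19.6333 [ 0.53521509 -0.78849108 -0.54126944]
the job is handed in; nothing more can be done
None
```

Both large brackets are piled on the base bracket and let go, and the job was handed in at 19.6 s; the sign-off returned no verdict. By my measurements the top one is about 1.5 mm and 3° off the base, the middle one about 3 mm (rough), and both look flat in the pictures. The small bracket was never approached, but its final position wasn't checked because the arm hid it.

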